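# Shim the short foot of a pressure balance until it stands without rocking

### The arm

A 6-joint arm with a two-finger parallel gripper is mounted at the origin on the work surface. World frame = base frame: x ahead of the robot, y to its left, z up, the work surface at z = 0. Lengths are in m, angles in rad, forces in N, time in s.
With the tool pointing down it reaches from about 0.325 to 0.85 m from the base axis. Payload 4.4 kg.
Tool frame: the origin (TCP) lies at the very end of the fingers, on their centre line; the grasp point (between the pads) lies 19 mm behind it; z points along the fingers, y is the line along which they close (so a half turn about z gives the same grasp; the last joint's range is limited). The gripper opens to 94 mm and grips with 3 to 60 N. Pads are 16 mm wide; open, the fingers measure 119 mm over their backs; the gripper's body (75 mm by 177 mm) begins 78 mm behind the grasp point.
Start: joints at [0.97, 0.207, 1.542, -0, 1.393, -0.15], TCP at [0.251, 0.518, 0.173] pointing down, gripper open.
Joint ranges: [-2.73, 2.73], [-0.86, 2.22], [0.23, 2.46], [-1.11, 4.25], [0.08, 2.63], [-2.82, 2.82]. Speed limits (rad/s): [2.79, 2.79, 3.14, 3.14, 3.14, 3.14].

### API

Orientations are given as a 3x3 rotation matrix whose columns are the frame's x, y, z axes.
In Python, from plant import r, grab_frame, calibration, job gives the robot as it stands.
- The arm moves only by the shell command python3 -m crank 'ROWS' [OPENING]. ROWS is text: rows parted by semicolons, each of 6 numbers parted by spaces: the shift along the tool's x, y, z as a fraction of full scale, then the turn, a rotation vector about the tool's x, y, z as a fraction of full scale. A call has 1 to 5 rows; each row shifts and turns the commanded pose from where the row before left it, along the tool's axes as they then stand; what a row does not reach is not made up. Full scale, the value 1, is 120 mm for a shift and 60 degrees for a turn. A row lasts 1/12 s, in which the tool goes at most 41.7 mm and 7.16 degrees, less where a joint would pass 70% of its speed; a pose out of reach is approached as far as the arm can. A call with a number of a shift or a turn outside -1 to 1 is refused whole. A call with a gripper value outside its range is refused whole. OPENING is the opening, from -1 (shut) to 1 (fully open), set as the call begins (- or left out, the last holds). The fingers move at their own pace and stop on an object; the grip force is fixed at half the most. Time passes only in rows, so rows that do not move let the fingers close. It gives the time, the measured TCP pose, the force and the opening at its end, in the units of the state.
- r.get_obs(): the state, without advancing time (a new reading comes with each control period).
- grab_frame(name): name is "scene" or "top"; returns (picture, depth): 400x640x3 uint8, blue, green, red; 400x640 float32, m along the optical axis (not along the pixel's ray), 0 where there is no reading.
- calibration(name): a dict with "fovy" (degrees; the focal length in pixels is half the picture's height over the tangent of half this angle, whatever the lens; pixels are square), "cx", "cy" (the principal point, pixels), "rvec" (rotation vector, rad) and "tvec" (3), from world to camera coordinates, as OpenCV has them. Camera axes: x right, y down, z forward; pixel columns grow to the right and rows downward; lengths in m; the calibration is good to about 2 mm. A picture is of the moment at which its call begins. calibration takes no time and is no camera call.
- job.job_done(): hands the job in, once; it reports no verdict.
The state is a dict: "time_s": time; "joint_positions": joint angles; "joint_vel": joint speeds; "effort": joint torques, N m; "eef_pos": TCP position; "tcp_rot": TCP orientation; "ft_force": force on the tool from outside, world axes, zero at the start; "wrist_torque": the same for the moment, N m; "grip_width": finger opening in m.
Only numpy, scipy, OpenCV 4.12 (cv2) and the standard library are available. Lean on these libraries where they do the work, as an engineer would, in place of code of your own. Each camera call takes 0.05 s, during which the arm holds its last target. There are 200 camera calls.

### The job

The pressure balance rocks because one of its feet hangs clear of the bench. Slide the flat packer under that foot, then slide the tapered shim in on top of the packer, thin end first, gently, just until the foot takes a light load and the balance no longer rocks, without forcing it tight, jacking the balance up or shoving it along. Then press down on that corner of the base plate to prove it is firm, and leave both shims in place.

Things in the scene. Friction and masses are not known exactly. Their poses are not given: they have to be found in the camera images.
- tester: The pressure balance, 6.5 kg, loose: black base plate 300 x 260 x 12 mm, top 52 mm above the bench, on four domed rubber-soled feet 33 mm wide at x = +-125, y = +-105 mm, carrying a green pump housing, weight bell and gauge. Origin at bench level midway between the feet; x, y along the 300 and 260 mm sides, z up. Level at the start on three feet; the foot at x = +125, y = -105 mm is short.
- under_foot (a point): Point on the bench straight below the short foot, axes as the balance's. The foot hangs 8.8 to 13 mm above it (varies, not measured). Slide shims in from the open -y side of the plate, along the balance's +y; the plate's edge is 25 mm out from here. Riding on the taper, the foot's load and the push each grow 2 to 5 N per mm; it should carry no more than a quarter of the weight, 16 N.
- corner (a point): Point on the top of the base plate straight above the short foot, 25 mm in from both edges, 52 mm above the bench; the place to press. Within 80 mm of it nothing on the plate stands more than 10 mm high. Pressed with 4 to 8 N, the unshimmed corner rocks down.
- packer_mid (a point): Middle (3 mm up) of the flat packer, a loose plain steel plate 100 x 44 x 6 mm, 200 g, lying on the bench. x along its length, y along its 44 mm width, z up. Both ends are alike.
- wedge_mid (a point): Middle of the length of the tapered shim, 5 mm above its underside: a loose steel wedge 130 x 30 mm, 160 g. x along its length towards the thin end, y across, z up. Thin end (x = +65 mm) 2 mm thick; the top rises 8 mm in 100 mm to 10 mm at x = -35 mm; the last 30 mm, the tail to hold it by, are level, 10 mm thick.
- packer: The same packer; origin in the middle of its underside, axes as above.
- wedge: The same tapered shim; origin in the middle of its underside, axes as above.
- spanner: Bystander: open-ended spanner, 170 mm long, lying on the bench.
- union: Bystander: brass union fitting, 36 mm high.
- disc_weight: Bystander: steel disc weight with a hole, 68 mm across, 16 mm high.
- transmitter: Bystander: small black pressure transmitter block, 60 x 40 x 28 mm.
- beaker: Bystander: glass beaker, 64 mm across, 85 mm high.
- driver: Bystander: screwdriver lying on the bench.
Mind the look-alikes: they are no part of the job. What is shaped like the wedge but green or orange is not meant. What is shaped like the packer but purple is not meant.

How it is judged:
By the outcome, as a careful person would: the job done as asked, in the order asked, and still so for the second after the job is handed in, with the robot touching nothing.
It also fails if it takes over 66 s, if anything falls off the work surface, if the arm or the gripper's body presses on something with over 40 N, if the wrist force passes 120 N, or if a joint passes its speed limit or range.

## Working session

There is one attempt and no reset: what is moved stays moved. The work goes in short steps, Python scripts to look and compute and a shell command to move; the robot and the scene stay as the last step left them, time stands still between calls to the robot, and variables do not carry over. Pictures are saved under pics/ and viewed, on a budget of 10 in all, crops included, one or two more only if the job needs it, and the job is handed in when it is done.

```bash
ls; mkdir -p pics; python3 - <<'E'
from plant import r, grab_frame, calibration, job
import cv2,numpy as np
for n in("scene","top"):
    p,d=grab_frame(n); cv2.imwrite(f"pics/{n}0.png",p); np.save(f"pics/{n}0.npy",d); c=calibration(n); print(n,c)
    R,_=cv2.Rodrigues(np.array(c["rvec"])); print(-R.T@np.array(c["tvec"]).ravel())
print(r.get_obs())
E
```

```text
pics
scene {'fovy': 54.07642046615361, 'cx': 313.8528845801301, 'cy': 194.59414185923725, 'rvec': array([ 1.36498896,  2.26239341, -0.82259679]), 'tvec': array([ 0.32046397, -0.22064093,  1.35944673])}
[1.08667519 0.18775867 0.88507553]
top {'fovy': 43.56033830903254, 'cx': 321.4262263261474, 'cy': 201.81744514437426, 'rvec': array([ 2.1561167 , -2.2070737 ,  0.11649613]), 'tvec': array([-0.11099362,  0.46423494,  1.4852317 ])}
[ 0.32405697 -0.09731167  1.52291312]
{'time_s': 0.1, 'joint_positions': array([ 9.69475425e-01,  2.07313477e-01,  1.54273985e+00, -1.45226935e-05,
        1.39346435e+00, -1.50500702e-01]), 'joint_vel': array([ 8.27595134e-04, -1.84016602e-03, -1.23544950e-03, -7.67292499e-04,
       -2.29567198e-03, -9.03307999e-05]), 'effort': array([-1.51287622e-03, -3.71860957e+01, -2.82293737e+01,  6.99822628e-02,
        3.11538263e-02, -7.48205798e-05]), 'eef_pos': array([0.25011901, 0.51692314, 0.17195284]), 'tcp_rot': array([[-9.00091015e-01,  4.35700589e-01, -1.07725766e-03],
       [ 4.35701835e-01,  9.00089643e-01, -1.59543664e-03],
       [ 2.74495782e-04, -1.90540132e-03, -9.99998147e-01]]), 'ft_force': array([0.64308223, 1.66160204, 0.42403443]), 'wrist_torque': array([-0.0346869 ,  0.01501016,  0.01505412]), 'grip_width': 0.09377769673149063}
```

View pics/top0.png

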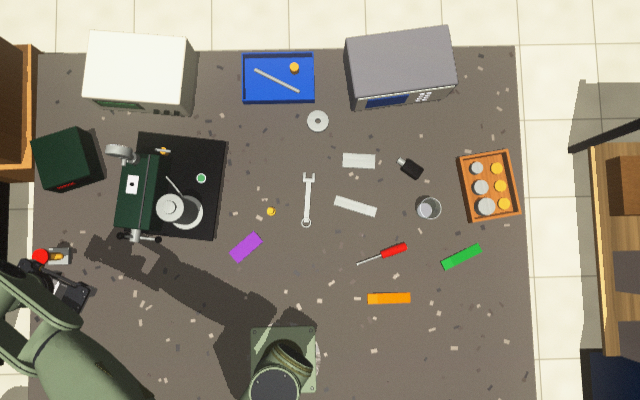

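View pics/scene0.png

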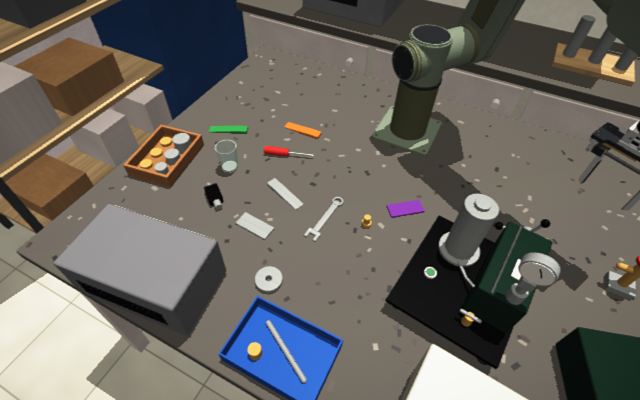

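Candidates in the top picture. For the packer: the grey plate at (359,160); the purple one at (246,247) is the look-alike. For the wedge: the grey bar at (355,206); the green one at (462,257) and the orange one at (388,298) are look-alikes. The clear corner of the balance is upper right, at about (225,142), so the open -y side faces image right (world -y). Next I'll measure these and check with a close crop.

```bash
cat > h.py <<'E'
from plant import r, grab_frame, calibration, job
import cv2,numpy as np
def cam(n):
    c=calibration(n); f=200/np.tan(np.radians(c["fovy"])/2)
    R,_=cv2.Rodrigues(np.array(c["rvec"])); t=np.array(c["tvec"]).ravel()
    return f,c["cx"],c["cy"],R,t
def ray(n,px,z):
    f,cx,cy,R,t=cam(n); px=np.atleast_2d(np.array(px,float))
    v=np.c_[(px[:,0]-cx)/f,(px[:,1]-cy)/f,np.ones(len(px))]@R
    o=-R.T@t; return o+v*((z-o[2])/v[:,2])[:,None]
def cloud(n,d):
    f,cx,cy,R,t=cam(n); v,u=np.mgrid[:400,:640]
    P=np.stack([(u-cx)/f*d,(v-cy)/f*d,d],-1); return (P-t)@R
def proj(n,P):
    f,cx,cy,R,t=cam(n); q=np.atleast_2d(P)@R.T+t
    return np.c_[q[:,0]/q[:,2]*f+cx,q[:,1]/q[:,2]*f+cy]
def blob(n,p,seed,sat=40,lo=130):
    h=cv2.cvtColor(p,cv2.COLOR_BGR2HSV); m=((h[...,1]<sat)&(h[...,2]>lo)).astype(np.uint8)
    k,l,s,c=cv2.connectedComponentsWithStats(m,connectivity=4)
    x,y=seed; q=l[y-4:y+5,x-4:x+5]; q=q[q>0]; i=np.bincount(q).argmax(); return (l==i).astype(np.uint8)
def rect(n,m,z):
    c=max(cv2.findContours(m,0,1)[0],key=cv2.contourArea)[:,0,:]
    P=ray(n,c,z)[:,:2]; return cv2.minAreaRect((P*1000).astype(np.float32)),P
E
python3 - <<'E'
from h import *
for n,seeds in(("top",dict(pk=(359,160),wd=(355,206))),("scene",dict(pk=(254,226),wd=(285,193)))):
    p=cv2.imread(f"pics/{n}0.png"); W=cloud(n,np.load(f"pics/{n}0.npy"))
    for k,s in seeds.items():
        m=blob(n,p,s); (c,sz,a),_=rect(n,m,.006); print(n,k,m.sum(),c,sz,a)
        e=cv2.erode(m,np.ones((3,3)))>0; Q=W[e]; print(" depth z med",np.median(Q[:,2]))
        u=Q[:,:2]-np.array(c)/1000; w,V=np.linalg.eigh(np.cov(u.T)); ax=V[:,1]; s_=u@ax
        print("  axis",ax,[ (round(b*1000),round(1000*np.median(Q[abs(s_-b)<.012,2]),1)) for b in np.arange(-.05,.051,.02) if (abs(s_-b)<.012).any()])
p=cv2.imread("pics/top0.png"); W=cloud("top",np.load("pics/top0.npy"))
h=cv2.cvtColor(p,cv2.COLOR_BGR2HSV)
m=((h[...,2]<50)).astype(np.uint8); m[:, :100]=0; m[:,240:]=0; m[:120]=0;m[260:]=0
q=ray("top",[(227,140),(214,240),(138,132)],.052); print(q)
# plate edge by depth
M=(abs(W[...,2]-.052)<.012)&(np.arange(640)[None]<240)&(np.arange(640)[None]>100)
M[:120]=0;M[260:]=0
c=max(cv2.findContours(M.astype(np.uint8),0,1)[0],key=cv2.contourArea)[:,0,:]
print("plate z",np.median(W[M][:,2]), cv2.minAreaRect((ray("top",c,.052)[:,:2]*1000).astype(np.float32)))
s=cv2.imread("pics/scene0.png")
a=cv2.resize(p[120:250,100:400],None,fx=2.6,fy=2.6,interpolation=2); b=cv2.resize(s[170:250,225:325],None,fx=3,fy=3,interpolation=2)
o=np.zeros((a.shape[0]+b.shape[0],780,3),np.uint8); o[:a.shape[0]]=a; o[a.shape[0]:,:300]=b
o[a.shape[0]:,300:780]=cv2.resize(s[200:360,380:560],(480,240)) 
cv2.imwrite("pics/crop0.png",o)
E
```

```text
top pk 516 (588.0507202148438, -238.5562744140625) (102.57568359375, 48.952640533447266) 84.62791442871094
 depth z med 0.005638829274832389
  axis [-0.63930953  0.76894949] [(-50, np.float64(4.3)), (-30, np.float64(5.6)), (-10, np.float64(5.9)), (10, np.float64(4.9)), (30, np.float64(5.5)), (50, np.float64(6.0))]
top wd 479 (448.60235595703125, -223.26573181152344) (133.4104461669922, 34.212486267089844) 71.50550842285156
 depth z med 0.007124403911133594
  axis [0.32528604 0.94561567] [(-50, np.float64(9.7)), (-30, np.float64(9.8)), (-10, np.float64(8.3)), (10, np.float64(5.7)), (30, np.float64(4.1)), (50, np.float64(2.2))]
scene pk 516 (587.2848510742188, -241.76658630371094) (103.3011245727539, 46.892093658447266) 85.54051971435547
 depth z med 0.006676010014851165
  axis [0.5712541  0.82077327] [(-50, np.float64(7.6)), (-30, np.float64(6.7)), (-10, np.float64(6.8)), (10, np.float64(6.6)), (30, np.float64(6.4)), (50, np.float64(6.6))]
scene wd 412 (446.7704772949219, -226.23019409179688) (139.99790954589844, 34.40732955932617) 69.11675262451172
 depth z med 0.007739308198124545
  axis [0.32820737 0.9446057 ] [(-50, np.float64(10.3)), (-30, np.float64(10.1)), (-10, np.float64(9.5)), (10, np.float64(7.1)), (30, np.float64(5.4)), (50, np.float64(4.1))]
[[0.64992517 0.15532834 0.052     ]
 [0.35389687 0.19521882 0.052     ]
 [0.67961875 0.41911017 0.052     ]]
plate z 0.05147217446703952 ((518.3455810546875, 308.66058349609375), (261.0276184082031, 299.4295349121094), 82.30939483642578)
```

View pics/crop0.png

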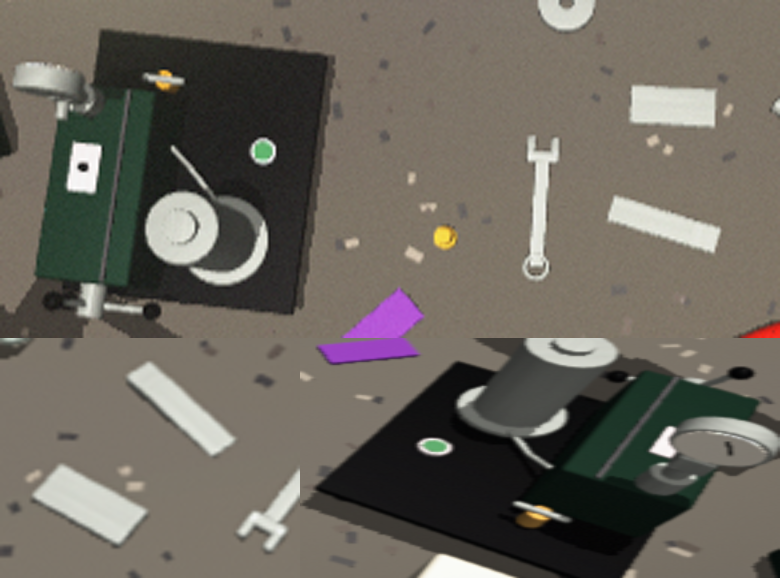

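The crop confirms two grey parts. The packer is the shorter plate at full-picture (359,160), and the wedge is the longer bar at (355,206). Depth drops from 10 to 2 mm towards +y, so the wedge's thin end already faces the balance. The clear corner of the plate is at (227,140). I'll cross-check that corner and the obstacle heights, then move.

```bash
cat >> h.py <<'E'
def plan(xyz,yaw):  # yaw (deg) = direction of tool y, modulo 180
    o=r.get_obs(); R=o["tcp_rot"]; p=o["eef_pos"]
    a=np.degrees(np.arctan2(R[1,1],R[0,1])); w=(yaw-a+90)%180-90
    y=np.radians(a+w); Ry=np.array([[np.sin(y),np.cos(y),0],[-np.cos(y),np.sin(y),0],[0,0,-1]])
    d=Ry.T@(np.array(xyz)-p)/.12
    print("t",o["time_s"],"pos",p.round(4),"toolz turn total",round(-w/60,4),"shift total",d.round(4),"min rows",int(np.ceil(np.linalg.norm(d)/.347)),"F",o["ft_force"].round(2),"w",round(o["grip_width"],4),"q6",round(o["joint_positions"][5],2),"tilt",R[:2,2].round(4))
E
python3 - <<'E'
from h import *
print("scene corner",ray("scene",[(386.7,300)],.052))
W=cloud("top",np.load("pics/top0.npy")); 
B=(W[...,0]>.33)&(W[...,0]<.72)&(W[...,1]>.1)&(W[...,1]<.5); print("max z",np.sort(W[B][:,2])[-5:])
ex=np.array([.991,-.134]);ey=np.array([.134,.991]); f=np.array([.6283,.1865])
D=W[...,:2]-f; u=D@ex; v=D@ey
near=(np.hypot(u,v)<.12)&(W[...,2]>.07); print("near tall", near.sum())
# plate right edge & top edge from depth in both views
for n in("top","scene"):
    Z=cloud(n,np.load(f"pics/{n}0.npy")); D=Z[...,:2]-f; u=D@ex; v=D@ey; up=abs(Z[...,2]-.052)<.008
    s=up&(u<-.02)&(u>-.15)&(abs(v)<.06); 
    e=[v[s&(abs(u-b)<.01)].min() for b in np.arange(-.14,-.02,.02)]; print(n,"v edge",np.round(e,4))
    s=up&(v<.14)&(v>0)&(abs(u)<.06); e=[u[s&(abs(v-b)<.01)].max() for b in np.arange(.01,.14,.02)]; print(n,"u edge",np.round(e,4))
plan((.251,.518,.40),64.2); plan((.5845,-.2755,.1),-5)
E
```

```text
scene corner [[0.65094317 0.16342734 0.052     ]]
max z [0.30257796 0.30260235 0.30330502 0.30364078 0.30484801]
near tall 0
top v edge [-0.0227 -0.0225 -0.023  -0.0228 -0.0224 -0.0222]
top u edge [0.0246 0.0246 0.0239 0.025  0.0247 0.0251 0.024 ]
scene v edge [-0.0247 -0.0243 -0.0241 -0.0247 -0.0245 -0.0241]
scene u edge [0.0259 0.0263 0.0264 0.0265 0.026  0.0257 0.0267]
t 0.1 pos [0.2501 0.5169 0.172 ] toolz turn total -0.0005 shift total [ 0.0027  0.0113 -1.9004] min rows 6 F [0.64 1.66 0.42] w 0.0938 q6 -0.15 tilt [-0.0011 -0.0016]
t 0.1 pos [0.2501 0.5169 0.172 ] toolz turn total 1.1528 shift total [6.3355 3.3514 0.5996] min rows 21 F [0.64 1.66 0.42] w 0.0938 q6 -0.15 tilt [-0.0011 -0.0016]
```

```bash
python3 -m crank '0 0 -.25 0 0 .1153;0 0 -.25 0 0 .1153;0 0 -.25 0 0 .1153;0 0 -.25 0 0 .1153;0 0 -.25 0 0 .1153'
python3 -m crank '0 0 -.25 0 0 .1153;0 0 -.25 0 0 .1153;0 0 -.2 0 0 .1153;.1 .05 0 0 0 .1153;.1 .05 0 0 0 .1153'
for i in 1 2 3; do python3 -m crank '.28 .15 0 0 0 0;.28 .15 0 0 0 0;.28 .15 0 0 0 0;.28 .15 0 0 0 0;.28 .15 0 0 0 0' | tail -3; done
python3 -c "
from h import *
plan((.5845,-.2755,.1),-5)"
```

```text
time_s: 0.52
eef_pos: [0.2502, 0.5171, 0.3237]
tcp_rot: [[-0.489, 0.873, -0.001], [0.873, 0.489, -0.001], [-0.001, -0.001, -1.0]]
ft_force: [0.7, 1.1, 0.1]
grip_width: 0.0938
time_s: 0.93
eef_pos: [0.2605, 0.5434, 0.4101]
tcp_rot: [[0.093, 0.996, 0.003], [0.996, -0.093, 0.005], [0.005, 0.002, -1.0]]
ft_force: [0.4, -0.2, -0.3]
grip_width: 0.0943
tcp_rot: [[0.087, 0.996, -0.001], [0.996, -0.087, -0.001], [-0.001, -0.001, -1.0]]
ft_force: [0.5, 1.5, 0.9]
grip_width: 0.0939
tcp_rot: [[0.085, 0.995, 0.045], [0.992, -0.089, 0.085], [0.088, 0.037, -0.995]]
ft_force: [0.5, -0.1, 0.7]
grip_width: 0.0938
tcp_rot: [[0.077, 0.992, 0.104], [0.977, -0.096, 0.191], [0.2, 0.087, -0.976]]
ft_force: [0.8, 0.5, 0.2]
grip_width: 0.0941
t 2.1833 pos [0.4619 0.8185 0.3173] toolz turn total -0.0088 shift total [8.9927 1.8119 1.8111] min rows 27 F [0.82 0.51 0.2 ] w 0.0941 q6 1.05 tilt [0.1045 0.1914]
```

My plan helper had the tool x sign reversed, so the arm went out to the edge of its reach and tilted. It touched nothing. I'll fix the helper and go back.

```bash
cat >> h.py <<'E'
from scipy.spatial.transform import Rotation as Ro
def plan(xyz,yaw):
    o=r.get_obs(); R=o["tcp_rot"]; p=o["eef_pos"]
    a=np.degrees(np.arctan2(R[1,1],R[0,1])); w=(yaw-a+90)%180-90
    y=np.radians(a+w); T=np.array([[-np.sin(y),np.cos(y),0],[np.cos(y),np.sin(y),0],[0,0,-1]])
    assert np.linalg.det(T)>0
    d=np.array(xyz)-p; rv=Ro.from_matrix(R.T@T).as_rotvec()/np.radians(60)
    print("t",round(o["time_s"],2),"pos",p.round(4),"yaw",round(a,2),"turn",rv.round(4),"| shift now",(R.T@d/.12).round(4),"after turn",(T.T@d/.12).round(4),"rows",int(np.ceil(np.linalg.norm(d)/.0416)),"| F",o["ft_force"].round(2),"w",round(o["grip_width"],4),"q6",round(o["joint_positions"][5],2))
E
python3 -c "
from h import *
plan((.36,.56,.41),-5)"
```

```text
t 2.18 pos [0.4619 0.8185 0.3173] yaw -5.53 turn [ 0.0841 -0.1923 -0.0004] | shift now [-2.0151 -0.5682 -1.2546] after turn [-2.2198 -0.6586 -0.7722] rows 8 | F [0.82 0.51 0.2 ] w 0.0941 q6 1.05
```

```bash
python3 -m crank '-.24 -.07 -.15 0 0 0;-.24 -.07 -.15 0 0 0;-.24 -.07 -.15 0 0 0;-.24 -.07 -.15 .03 -.064 0;-.24 -.07 -.13 .03 -.064 0'
python3 -m crank '-.24 -.07 -.12 .024 -.064 0;-.24 -.07 -.1 0 0 0;-.24 -.07 -.1 0 0 0'
python3 -c "
from h import *
plan((.5845,-.2755,.41),-5)"
```

```text
time_s: 2.6
eef_pos: [0.3992, 0.6652, 0.3724]
tcp_rot: [[0.086, 0.996, 0.027], [0.994, -0.088, 0.059], [0.061, 0.022, -0.998]]
ft_force: [-0.9, -0.6, 0.3]
grip_width: 0.094
time_s: 2.85
eef_pos: [0.3685, 0.5834, 0.4069]
tcp_rot: [[0.087, 0.996, -0.002], [0.996, -0.087, -0.002], [-0.003, -0.002, -1.0]]
ft_force: [-0.2, 0.2, 0.6]
grip_width: 0.0939
t 2.85 pos [0.3685 0.5834 0.4069] yaw -4.99 turn [-0.0018  0.0025  0.0002] | shift now [-6.9738  2.416  -0.012 ] after turn [-6.9733  2.4173 -0.0256] rows 22 | F [-0.16  0.24  0.56] w 0.0939 q6 0.97
```

```bash
for i in 1 2 3; do python3 -m crank '-.31 .1 0 0 0 0;-.31 .1 0 0 0 0;-.31 .1 0 0 0 0;-.31 .1 0 0 0 0;-.31 .1 0 0 0 0' | sed -n 2,3p; done
python3 -m crank '-.28 .1 .1 0 0 0;-.28 .1 .2 0 0 0;-.25 .1 .25 0 0 0;-.2 .1 .28 0 0 0;-.2 .1 .28 0 0 0'
python3 -m crank '-.2 .1 .28 0 0 0;-.2 .1 .28 0 0 0;-.15 .1 .28 0 0 0;-.1 .1 .25 0 0 0;0 0 0 0 0 0'
python3 -c "
from h import *
plan((.5845,-.2755,.1),-5)"
```

```text
eef_pos: [0.4118, 0.3916, 0.4093]
tcp_rot: [[0.086, 0.996, 0.001], [0.996, -0.086, 0.001], [0.001, 0.0, -1.0]]
eef_pos: [0.4554, 0.2012, 0.4091]
tcp_rot: [[0.087, 0.996, 0.001], [0.996, -0.087, 0.002], [0.002, 0.0, -1.0]]
eef_pos: [0.499, 0.0107, 0.409]
tcp_rot: [[0.087, 0.996, 0.001], [0.996, -0.087, 0.002], [0.002, 0.001, -1.0]]
time_s: 4.52
eef_pos: [0.5453, -0.1345, 0.2791]
tcp_rot: [[0.088, 0.996, 0.002], [0.996, -0.088, 0.002], [0.002, 0.002, -1.0]]
ft_force: [-0.1, 1.7, -0.0]
grip_width: 0.0939
time_s: 4.93
eef_pos: [0.5813, -0.2129, 0.142]
tcp_rot: [[0.09, 0.996, -0.012], [0.996, -0.09, 0.008], [0.007, -0.013, -1.0]]
ft_force: [-1.4, 1.6, -1.4]
grip_width: 0.0938
t 4.93 pos [ 0.5813 -0.2129  0.142 ] yaw -5.15 turn [-0.0123 -0.0069 -0.0025] | shift now [-0.5194  0.0781  0.3452] after turn [-0.5171  0.0723  0.3499] rows 2 | F [-1.45  1.55 -1.42] w 0.0938 q6 -0.4
```

```bash
python3 -m crank '-.26 .04 .15 -.006 -.003 0;-.26 .04 .2 -.006 -.003 0;0 0 .15 0 0 0;0 0 0 0 0 0'
python3 -c "
from h import *
plan((.5845,-.277,.003),-5)"
```

```text
time_s: 5.27
eef_pos: [0.5873, -0.2752, 0.0879]
tcp_rot: [[0.089, 0.996, 0.007], [0.996, -0.089, -0.001], [-0.0, 0.007, -1.0]]
ft_force: [-1.5, 1.7, -1.2]
grip_width: 0.0939
t 5.27 pos [ 0.5873 -0.2752  0.0879] yaw -5.1 turn [ 0.0065  0.0004 -0.0017] | shift now [-0.0171 -0.0265  0.707 ] after turn [-0.0173 -0.0217  0.7072] rows 3 | F [-1.49  1.74 -1.24] w 0.0939 q6 -0.48
```

```bash
python3 -m crank '-.017 -.022 .2 0 0 0;0 0 .2 0 0 0;0 0 .2 0 0 0;0 0 .07 0 0 0;0 0 0 0 0 0'
python3 -m crank '0 0 0 0 0 0'
python3 -c "
from h import *
plan((.5845,-.277,.003),-5)"
```

```text
time_s: 5.68
eef_pos: [0.5872, -0.2761, 0.0099]
tcp_rot: [[0.086, 0.996, 0.01], [0.996, -0.086, -0.003], [-0.002, 0.01, -1.0]]
ft_force: [0.4, 0.4, 1.1]
grip_width: 0.094
time_s: 5.77
eef_pos: [0.5894, -0.2778, 0.0127]
tcp_rot: [[0.086, 0.996, 0.014], [0.996, -0.086, -0.006], [-0.005, 0.015, -1.0]]
ft_force: [0.5, -0.6, 0.6]
grip_width: 0.0936
t 5.77 pos [ 0.5894 -0.2778  0.0127] yaw -4.94 turn [0.0142 0.0044 0.001 ] | shift now [ 0.0032 -0.0428  0.0802] after turn [ 0.0028 -0.0416  0.0809] rows 1 | F [ 0.47 -0.55  0.6 ] w 0.0936 q6 -0.49
```

```bash
python3 -m crank '0 -.035 .065 .01 .004 0;0 0 0 0 0 0;0 0 0 0 0 0'
python3 -c "
from h import *
plan((.5845,-.277,.003),-5)"
```

```text
time_s: 6.02
eef_pos: [0.585, -0.2782, 0.0043]
tcp_rot: [[0.087, 0.996, 0.004], [0.996, -0.087, -0.001], [-0.001, 0.004, -1.0]]
ft_force: [1.1, 0.5, 0.3]
grip_width: 0.094
t 6.02 pos [ 0.585  -0.2782  0.0043] yaw -5.0 turn [0.004  0.0006 0.0001] | shift now [ 0.0094 -0.0048  0.0107] after turn [ 0.0094 -0.0047  0.0107] rows 1 | F [1.09 0.54 0.31] w 0.094 q6 -0.49
```

```bash
python3 -m crank '.009 -.005 .014 .004 0 0;0 0 0 0 0 0;0 0 0 0 0 0' -
python3 -m crank '0 0 0 0 0 0;0 0 0 0 0 0;0 0 0 0 0 0;0 0 0 0 0 0;0 0 0 0 0 0' -1
python3 -m crank '0 0 0 0 0 0;0 0 0 0 0 0' 
python3 -c "
from h import *
plan((.5845,-.277,.025),-5)"
```

```text
time_s: 6.27
eef_pos: [0.5842, -0.2768, 0.0019]
tcp_rot: [[0.087, 0.996, -0.001], [0.996, -0.087, -0.0], [-0.0, -0.001, -1.0]]
ft_force: [-0.8, -0.5, -0.5]
grip_width: 0.0943
time_s: 6.68
eef_pos: [0.584, -0.2768, 0.0016]
tcp_rot: [[0.087, 0.996, -0.001], [0.996, -0.087, -0.0], [-0.0, -0.001, -1.0]]
ft_force: [-0.8, 0.4, 0.2]
grip_width: 0.0641
time_s: 6.85
eef_pos: [0.584, -0.2768, 0.0017]
tcp_rot: [[0.087, 0.996, -0.001], [0.996, -0.087, -0.0], [-0.0, -0.001, -1.0]]
ft_force: [0.2, 0.7, -0.2]
grip_width: 0.051
t 6.85 pos [ 0.584  -0.2768  0.0017] yaw -4.99 turn [-0.0009  0.0001  0.0001] | shift now [-0.0013  0.0038 -0.1945] after turn [-0.0013  0.004  -0.1944] rows 1 | F [ 0.22  0.69 -0.23] w 0.051 q6 -0.49
```

```bash
python3 -m crank '0 0 0 0 0 0;0 0 0 0 0 0;0 0 0 0 0 0;0 0 0 0 0 0;0 0 0 0 0 0'
python3 -m crank '0 0 -.1 0 0 0;0 0 -.1 0 0 0;0 0 0 0 0 0'
python3 -c "
from h import *
plan((.612,.062,.027),-7.7)"
```

```text
time_s: 7.27
eef_pos: [0.584, -0.2768, 0.0016]
tcp_rot: [[0.087, 0.996, -0.001], [0.996, -0.087, -0.0], [-0.0, -0.001, -1.0]]
ft_force: [0.3, 0.3, 0.2]
grip_width: 0.0175
time_s: 7.52
eef_pos: [0.5867, -0.2784, 0.0298]
tcp_rot: [[0.087, 0.996, 0.005], [0.996, -0.087, -0.004], [-0.003, 0.005, -1.0]]
ft_force: [0.3, -1.1, 0.8]
grip_width: 0.001
t 7.52 pos [ 0.5867 -0.2784  0.0298] yaw -4.99 turn [0.0048 0.0029 0.0451] | shift now [ 2.8446 -0.0367  0.0137] after turn [ 2.8396 -0.1709  0.023 ] rows 9 | F [ 0.27 -1.15  0.85] w 0.001 q6 -0.49
```

The gripper closed to 1 mm, so the grasp missed. I'll look before going on.

```bash
python3 - <<'E'
from h import *
p,d=grab_frame("scene"); q,d2=grab_frame("top")
np.save("pics/s1.npy",d)
a=cv2.resize(p[140:280,180:360],None,fx=4,fy=4,interpolation=2); cv2.imwrite("pics/s1.png",a)
print(proj("scene",r.get_obs()["eef_pos"]))
E
```

```text
[[242.85762635 214.11470054]]
```

View pics/s1.png

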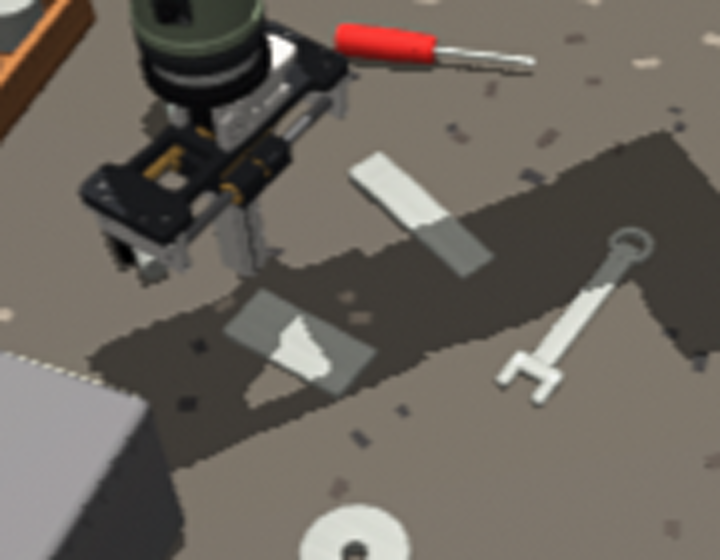

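```bash
python3 - <<'E'
from h import *
print(r.get_obs()["eef_pos"], r.get_obs()["joint_positions"].round(3))
d=np.load("pics/s1.npy"); W=cloud("scene",d)
for y in range(200,216,1):
    print(y,[tuple((W[y,x]*1000).round().astype(int)) for x in (236,239,242,245)])
E
```

```text
[ 0.58536496 -0.27762246  0.0276458 ] [-5.760e-01  4.970e-01  1.472e+00 -1.000e-03  1.169e+00 -4.890e-01]
200 [(np.int64(597), np.int64(-280), np.int64(100)), (np.int64(596), np.int64(-271), np.int64(104)), (np.int64(586), np.int64(-270), np.int64(94)), (np.int64(577), np.int64(-269), np.int64(84))]
201 [(np.int64(597), np.int64(-282), np.int64(94)), (np.int64(598), np.int64(-270), np.int64(103)), (np.int64(587), np.int64(-270), np.int64(90)), (np.int64(578), np.int64(-268), np.int64(82))]
202 [(np.int64(599), np.int64(-280), np.int64(93)), (np.int64(599), np.int64(-270), np.int64(99)), (np.int64(589), np.int64(-269), np.int64(90)), (np.int64(578), np.int64(-269), np.int64(77))]
203 [(np.int64(598), np.int64(-282), np.int64(87)), (np.int64(600), np.int64(-270), np.int64(96)), (np.int64(589), np.int64(-270), np.int64(84)), (np.int64(580), np.int64(-268), np.int64(76))]
204 [(np.int64(598), np.int64(-283), np.int64(82)), (np.int64(599), np.int64(-271), np.int64(90)), (np.int64(591), np.int64(-269), np.int64(82)), (np.int64(580), np.int64(-268), np.int64(72))]
205 [(np.int64(598), np.in
[... 1366 characters left out ...]
int64(570), np.int64(-305), np.int64(3)), (np.int64(564), np.int64(-299), np.int64(0)), (np.int64(562), np.int64(-289), np.int64(4))]
213 [(np.int64(576), np.int64(-311), np.int64(2)), (np.int64(571), np.int64(-304), np.int64(1)), (np.int64(568), np.int64(-296), np.int64(2)), (np.int64(568), np.int64(-285), np.int64(9))]
214 [(np.int64(578), np.int64(-310), np.int64(0)), (np.int64(575), np.int64(-301), np.int64(2)), (np.int64(571), np.int64(-294), np.int64(2)), (np.int64(569), np.int64(-285), np.int64(5))]
215 [(np.int64(581), np.int64(-307), np.int64(1)), (np.int64(579), np.int64(-299), np.int64(3)), (np.int64(576), np.int64(-290), np.int64(5)), (np.int64(572), np.int64(-283), np.int64(4))]
```

```bash
python3 - <<'E'
from h import *
p,d=grab_frame("top"); np.save("pics/t1.npy",d); W=cloud("top",d)
m=(abs(W[...,0]-.588)<.08)&(abs(W[...,1]+.25)<.09); ii=np.argwhere(m); a=ii.min(0);b=ii.max(0); print(a,b)
cv2.imwrite("pics/t1.png",cv2.resize(p[a[0]-25:b[0]+35,a[1]-35:b[1]+35],None,fx=5,fy=5,interpolation=2))
g=W[a[0]:b[0],a[1]:b[1],2]; print((g[::3,::3]*1000).astype(int))
E
```

```text
[103 333] [185 420]
[[   0    5    2    6    1   -2   45   90  101   96   91   88   92   86
    78  422   72   69   66   54   46 1522   36   28   22   22    3   -1
     2]
 [   4   -4   -6    2    2    0   30   63   67   61   63   58   52   49
   426  434  427   22   21    5   -3   -6    1   -1    1   -3   -3   -1
    -6]
 [   0    2    0   -1    3   -3   20   34   34   30   23    1   -2   -3
   439  441  433  424   -2   -6    3   -3    2    0   -7   -1    4   -4
    -3]
 [   2    0    0    0    4    1    4   -6   -2   -5   -6   -1    0  447
   445  441  433  433  429  420    0   -1    3    0   -1   -2    1    0
     3]
 [  -5   -1    0    0   -7   -2    0    1    0   -2   -3    1 1522  450
   446  433  435  437  434  428  426    3    3    0   -5    0    0    6
     0]
 [  -3   -4    0    2    0    5    0    1   -2    2    1    1  453  448
   447  441  437  439  435  436  432  428  426    5   -2    0   -3    2
    -1]
 [  -3    0    0    3   -1   -4    6   -1    0   -5   -1  453  456  450
   387  440  442  439  442  434  438  435  427  428  418   -5    6   -2
     3]
 [  -1    5   -1
[... 2476 characters left out ...]
2  497  493
   496  194  200  201  473  486  481    1    0    0    9   31   27   26
    27]
 [ 485  486  500  510  516  512  514  512  511  510  505  503  499  500
   496  493  199  423  490  490  488    5    2    4    1    1   24   28
    25]
 [ 475  515  526  521  523  523  518  518  517  514  510  507  505  497
   495  492  489  492  494  491   -3    1   -2    0    1    0   -4    8
    27]
 [ 524  532  529  528  529  527  529  524  523  517  513  510  509  495
   492  490  490  493  495  494    0   -2    1    2    0    1    3    2
    -2]
 [ 538  536  540  538  537  538  534  525  524 1522  520  515  504  502
   489  484  498  499  496    1    3   -1   -1   -2   -1   -1   -3    5
     7]]
```

View pics/t1.png

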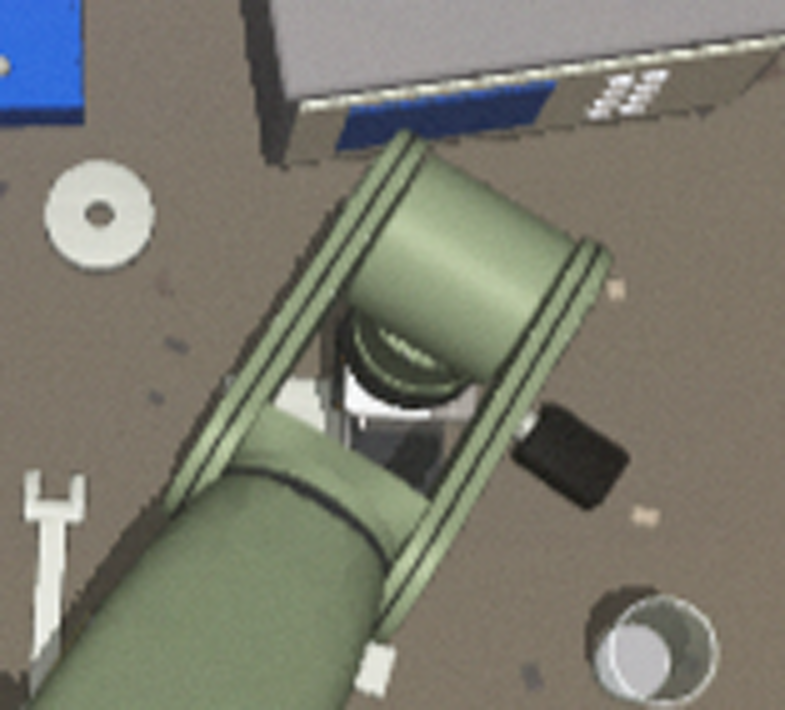

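```bash
python3 - <<'E'
from h import *
for n in("scene","top"):
    W=cloud(n,np.load(f"pics/{n}0.npy"))
    y=np.array([.436,.9]);x=np.array([-.9,.436]); D=W[...,:2]-np.array([.250,.517]); u=D@x; v=D@y
    for s in(-1,1):
        m=(abs(u)<.014)&(abs(v*s-.053)<.015)&(W[...,2]>.03)&(W[...,2]<.5); z=np.sort(W[m][:,2]); print(n,"start",s,m.sum(),z[:8].round(3))
    m=(np.hypot(u,v)<.12)&(W[...,2]>.03)&(W[...,2]<.5); z=W[m][:,2]; print(np.histogram(z,bins=np.arange(.03,.4,.02)))
W=cloud("scene",np.load("pics/s1.npy")); D=W[...,:2]-np.array([.5854,-.2776])
a=np.radians(-5);y=np.array([np.cos(a),np.sin(a)]);x=np.array([-y[1],y[0]]);u=D@x;v=D@y
m=(abs(u)<.05)&(abs(v)<.1)&(W[...,2]>.015)&(W[...,2]<.4); z=W[m]
for lo in np.arange(.01,.26,.015):
    k=m&(W[...,2]>=lo)&(W[...,2]<lo+.015)
    if k.any(): print(round(lo,3),k.sum(),"u",u[k].min().round(3),u[k].max().round(3),"v",v[k].min().round(3),v[k].max().round(3))
E
```

```text
scene start -1 347 [0.207 0.208 0.208 0.21  0.211 0.211 0.211 0.212]
scene start 1 147 [0.205 0.208 0.21  0.211 0.211 0.211 0.212 0.212]
(array([  0,   0,   0,   0,   0,   0,   0,   0,   6,  99, 109,  93,  59,
        37, 401, 741, 226,  82]), array([0.03, 0.05, 0.07, 0.09, 0.11, 0.13, 0.15, 0.17, 0.19, 0.21, 0.23,
       0.25, 0.27, 0.29, 0.31, 0.33, 0.35, 0.37, 0.39]))
top start -1 240 [0.203 0.212 0.213 0.213 0.215 0.216 0.216 0.216]
top start 1 58 [0.206 0.206 0.207 0.211 0.212 0.213 0.213 0.214]
(array([  0,   0,   0,   0,   0,   0,   0,   0,   4,  49,  26,   4,   6,
        41, 274, 755,  74,  69]), array([0.03, 0.05, 0.07, 0.09, 0.11, 0.13, 0.15, 0.17, 0.19, 0.21, 0.23,
       0.25, 0.27, 0.29, 0.31, 0.33, 0.35, 0.37, 0.39]))
0.055 7 u 0.007 0.01 v -0.005 0.006
0.07 40 u -0.009 0.011 v -0.012 0.014
0.085 46 u -0.01 0.01 v -0.012 0.015
0.1 47 u -0.009 0.01 v -0.01 0.015
0.115 36 u -0.006 0.011 v -0.011 0.015
0.13 14 u -0.007 0.011 v 0.005 0.015
0.145 5 u -0.035 0.024 v -0.073 0.079
0.16 191 u -0.03 0.036 v -0.081 0.083
0.175 321 u -0.033 0.036 v -0.086 0.088
0.19 829 u -0.034 0.036 v -0.088 0.09
0.205 175 u -0.028 0.035 v -0.076 0.09
0.22 46 u -0.018 0.025 v -0.036 0.019
0.235 62 u 0.015 0.036 v -0.04 0.018
0.25 247 u -0.026 0.039 v -0.038 0.038
```

Both views agree that the visible fingertips and gripper body sit about 36 mm above where the reported TCP pose puts them. The cameras read the bench at 0 and the plate at 51.5 mm, so they are sound. The horizontal agreement is good, to about 1–2 mm. I'll treat reported z as about 36 mm too low and confirm by touching the bench.

```bash
python3 -m crank '0 0 .05 0 0 0;0 0 .05 0 0 0;0 0 0 0 0 0;0 0 0 0 0 0;0 0 0 0 0 0' 1 
python3 -m crank '0 0 0 0 0 0;0 0 0 0 0 0;0 0 0 0 0 0;0 0 0 0 0 0;0 0 0 0 0 0'
python3 -m crank '0 0 .1 0 0 0;0 0 .1 0 0 0;0 0 0 0 0 0;0 0 0 0 0 0;0 0 0 0 0 0'
python3 -c "
from h import *
plan((.5845,-.277,-.03),-5)"
```

```text
time_s: 8.08
eef_pos: [0.5836, -0.2765, 0.0129]
tcp_rot: [[0.087, 0.996, -0.002], [0.996, -0.087, 0.001], [0.0, -0.002, -1.0]]
ft_force: [-0.4, 0.8, 0.3]
grip_width: 0.0307
time_s: 8.5
eef_pos: [0.5841, -0.2768, 0.0138]
tcp_rot: [[0.087, 0.996, -0.001], [0.996, -0.087, -0.0], [-0.0, -0.001, -1.0]]
ft_force: [-0.3, -0.6, 0.3]
grip_width: 0.0637
time_s: 8.92
eef_pos: [0.5836, -0.2765, -0.0111]
tcp_rot: [[0.087, 0.996, -0.002], [0.996, -0.087, 0.001], [0.001, -0.002, -1.0]]
ft_force: [0.4, 0.4, -0.2]
grip_width: 0.0936
t 8.92 pos [ 0.5836 -0.2765 -0.0111] yaw -5.0 turn [-0.002  -0.0005  0.0001] | shift now [-0.0035  0.0084  0.1574] after turn [-0.0034  0.0081  0.1575] rows 1 | F [ 0.37  0.38 -0.24] w 0.0936 q6 -0.49
```

```bash
python3 -m crank '0 .007 .07 0 0 0;0 0 .05 0 0 0;0 0 0 0 0 0;0 0 .01 0 0 0;0 0 .01 0 0 0' | grep -v rot
for i in 1 2 3; do echo; done
python3 -m crank '0 0 .01 0 0 0;0 0 .0 0 0 0' | grep -v rot
python3 -m crank '0 0 .01 0 0 0;0 0 .0 0 0 0' | grep -v rot
python3 -m crank '0 0 .01 0 0 0;0 0 .0 0 0 0' | grep -v rot
```

```text
time_s: 9.33
eef_pos: [0.5849, -0.2769, -0.0272]
ft_force: [0.2, -0.5, 0.3]
grip_width: 0.0939



time_s: 9.5
eef_pos: [0.5848, -0.2769, -0.0284]
ft_force: [0.7, 0.5, 0.7]
grip_width: 0.0941
time_s: 9.67
eef_pos: [0.5848, -0.2769, -0.0296]
ft_force: [0.1, -0.2, -0.1]
grip_width: 0.0942
time_s: 9.83
eef_pos: [0.5847, -0.2768, -0.0309]
ft_force: [-0.8, -0.4, -0.2]
grip_width: 0.0939
```

```bash
for i in 1; do python3 -m crank '0 0 .01 0 0 0;0 0 .0 0 0 0' | grep -v rot
python3 -m crank '0 0 .01 0 0 0;0 0 .0 0 0 0' | grep -v rot
python3 -m crank '0 0 .01 0 0 0;0 0 .0 0 0 0' | grep -v rot
python3 -m crank '0 0 .01 0 0 0;0 0 .0 0 0 0' | grep -v rot; done
```

```text
time_s: 10.0
eef_pos: [0.5849, -0.2769, -0.0321]
ft_force: [0.7, -0.1, -0.5]
grip_width: 0.0941
time_s: 10.17
eef_pos: [0.585, -0.2769, -0.0322]
ft_force: [-2.5, 2.5, 6.0]
grip_width: 0.094
time_s: 10.33
eef_pos: [0.585, -0.277, -0.0322]
ft_force: [-4.4, 2.5, 10.5]
grip_width: 0.0937
time_s: 10.5
eef_pos: [0.585, -0.277, -0.0323]
ft_force: [-6.4, 4.0, 15.9]
grip_width: 0.0938
```

The bench is felt at reported z = -0.0322, so true tip z is reported z + 32 mm. I'll back off to about 1 mm and close.

```bash
python3 -m crank '0 0 -.04 0 0 0;0 0 .0 0 0 0;0 0 0 0 0 0;0 0 0 0 0 0;0 0 0 0 0 0' -1| grep -v rot
python3 -m crank '0 0 0 0 0 0;0 0 0 0 0 0;0 0 0 0 0 0;0 0 0 0 0 0;0 0 0 0 0 0'| grep -v rot
python3 -m crank '0 0 -.1 0 0 0;0 0 -.1 0 0 0;0 0 0 0 0 0'
python3 -c "
from h import *
plan((.612,.062,-.005),-7.7)"
```

```text
time_s: 10.92
eef_pos: [0.5844, -0.2766, -0.0315]
ft_force: [0.0, -0.5, -0.4]
grip_width: 0.064
time_s: 11.33
eef_pos: [0.5847, -0.2768, -0.031]
ft_force: [0.2, -0.9, -0.4]
grip_width: 0.043
time_s: 11.58
eef_pos: [0.5872, -0.2783, -0.0031]
tcp_rot: [[0.087, 0.996, 0.004], [0.996, -0.087, -0.003], [-0.003, 0.004, -1.0]]
ft_force: [0.1, -0.3, -1.0]
grip_width: 0.0434
t 11.58 pos [ 0.5872 -0.2783 -0.0031] yaw -4.99 turn [0.0041 0.0026 0.0452] | shift now [ 2.8429 -0.041   0.0077] after turn [ 2.8378 -0.1755  0.0159] rows 9 | F [ 0.11 -0.31 -0.98] w 0.0434 q6 -0.49
```

```bash
python3 -m crank '.15 -.01 0 0 0 .0225;.25 -.018 0 0 0 .0225;.3 -.018 0 0 0 0;.3 -.018 0 0 0 0;.3 -.018 0 0 0 0' | grep -v rot
python3 -m crank '.3 -.018 0 0 0 0;.3 -.018 0 0 0 0;.3 -.018 0 0 0 0;.25 -.018 0 0 0 0;.2 -.018 0 0 0 0' | grep -v rot
python3 -m crank '.1 0 0 0 0 0;0 0 0 0 0 0;0 0 0 0 0 0;0 0 0 0 0 0' | grep -v rot
python3 - <<'E'
from h import *
plan((.612,.062,-.0305),-7.7)
p,d=grab_frame("scene"); q,d2=grab_frame("top"); np.save("pics/s2.npy",d); np.save("pics/t2.npy",d2)
c=proj("scene",(.62,.13,.02))[0].astype(int); c2=proj("top",(.62,.13,.02))[0].astype(int); print(c,c2)
a=cv2.resize(p[c[1]-65:c[1]+65,c[0]-90:c[0]+90],None,fx=4,fy=4,interpolation=2); cv2.imwrite("pics/s2.png",a)
cv2.imwrite("pics/top2.png",q);cv2.imwrite("pics/scene2.png",p)
E
```

```text
time_s: 12.0
eef_pos: [0.5948, -0.1198, -0.0059]
ft_force: [0.6, 0.4, -2.4]
grip_width: 0.0433
time_s: 12.42
eef_pos: [0.6058, 0.0438, -0.0059]
ft_force: [0.5, 0.4, -1.7]
grip_width: 0.0432
time_s: 12.75
eef_pos: [0.6073, 0.0515, -0.0066]
ft_force: [0.6, 0.4, -2.1]
grip_width: 0.0433
t 12.75 pos [ 0.6073  0.0515 -0.0066] yaw -7.75 turn [-0.0005  0.0009 -0.0008] | shift now [0.0923 0.0273 0.1993] after turn [0.0921 0.0273 0.1994] rows 1 | F [ 0.58  0.44 -2.08] w 0.0433 q6 0.08
[376 289] [237 151]
```

View pics/s2.png

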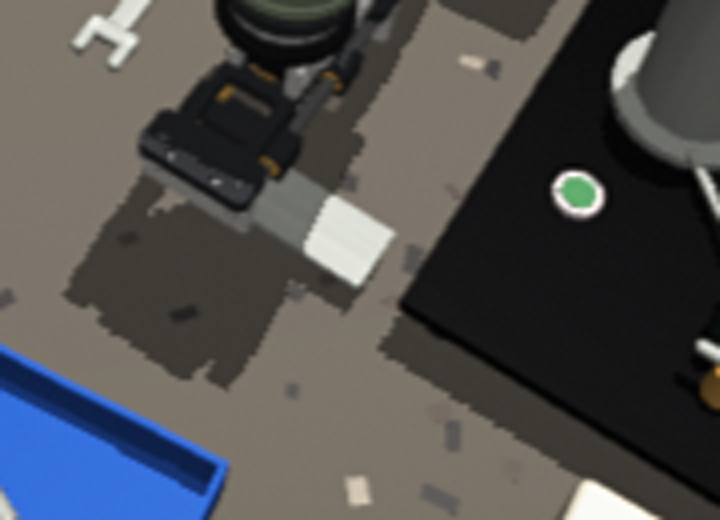

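The packer is held level with its inner end clear of the plate edge. Its inner-end corners are at full px (384.3,283.3) and (375.5,295.8). I'll work out how far to go from those.

```bash
python3 - <<'E'
from h import *
ey=np.array([.134,.991]);ex=np.array([.991,-.134]); f=np.array([.629,.188])
P=ray("scene",[(384.3,283.3),(375.5,295.8)],.030); print(P)
D=P[:,:2]-f; print("u",D@ex,"v",D@ey)
g=r.get_obs()["eef_pos"][:2]-f; print("grip u,v",g@ex,g@ey)
W=cloud("scene",np.load("pics/s2.npy")); print(W[286,375],W[288,372])
p=cv2.imread("pics/scene2.png"); W=cloud("scene",np.load("pics/s2.npy")); D=W[...,:2]-f; u=D@ex; v=D@ey
h=cv2.cvtColor(p,cv2.COLOR_BGR2HSV); m=(W[...,2]>.017)&(W[...,2]<.045)&(abs(u)<.06)&(v>-.12)&(v<-.01)&(h[...,2]>90)
print(m.sum(),"v max",np.sort(v[m])[-8:].round(4),"u",np.percentile(u[m],[1,99]).round(4),"z",np.median(W[m][:,2]))
E
```

```text
[[0.6014733  0.14239419 0.03      ]
 [0.64183084 0.13561821 0.03      ]]
u [-0.02116778  0.01973452] v [-0.04888394 -0.05019102]
grip u,v -0.0033113609985306173 -0.13849022933268657
[0.61861893 0.12515499 0.02986712] [0.6265345  0.12069393 0.02920225]
472 v max [-0.0528 -0.0528 -0.0528 -0.0525 -0.0524 -0.0524 -0.052  -0.052 ] u [-0.0247  0.0192] z 0.030456443138783373
```

```bash
python3 -m crank '0 .022 .08 0 0 0;0 0 .08 0 0 0;0 0 .035 0 0 0;0 0 0 0 0 0;0 0 0 0 0 0' | grep -v rot
python3 -c "
from h import *
plan((.629-.134*.0605,.188-.991*.0605,-.031),-7.7)"
```

```text
time_s: 13.27
eef_pos: [0.609, 0.0522, -0.0311]
ft_force: [0.1, -0.9, -2.3]
grip_width: 0.0433
t 13.27 pos [ 0.609   0.0522 -0.0311] yaw -7.72 turn [-0.0023  0.0004 -0.0004] | shift now [ 0.6392  0.0131 -0.0011] after turn [ 0.6392  0.0134 -0.0008] rows 2 | F [ 0.11 -0.93 -2.27] w 0.0433 q6 0.08
```

```bash
python3 -m crank '.06 .013 0 0 0 0;.1 0 0 0 0 0;.1 0 0 0 0 0;.1 0 0 0 0 0;.1 0 0 0 0 0' | grep -v rot
python3 -m crank '.1 0 0 0 0 0;.05 0 0 0 0 0;.02 0 0 0 0 0;0 0 0 0 0 0;0 0 0 0 0 0' | grep -v rot
python3 -c "
from h import *
plan((.629-.134*.0605,.188-.991*.0605,-.031),-7.7)"
```

```text
time_s: 13.68
eef_pos: [0.6186, 0.1091, -0.0302]
ft_force: [0.2, 0.5, -2.1]
grip_width: 0.0435
time_s: 14.1
eef_pos: [0.6212, 0.1273, -0.0303]
ft_force: [0.2, 0.6, -0.7]
grip_width: 0.0433
t 14.1 pos [ 0.6212  0.1273 -0.0303] yaw -7.68 turn [-0.001   0.0005  0.0004] | shift now [ 0.0057 -0.0033  0.0061] after turn [ 0.0057 -0.0033  0.0061] rows 1 | F [ 0.17  0.6  -0.66] w 0.0433 q6 0.2
```

```bash
python3 -m crank '0 0 .008 0 0 0;0 0 0 0 0 0;0 0 0 0 0 0;0 0 0 0 0 0;0 0 0 0 0 0' .5 | grep -v rot
python3 -m crank '-.03 0 -.1 0 0 0;-.1 0 -.2 0 0 0;-.2 0 -.25 0 0 0;-.3 0 -.25 0 0 0;-.3 0 0 0 0 0' | grep -v rot
python3 - <<'E'
from h import *
t=np.radians(70.6); m=np.array([.4475,-.2250]); g=m-.052*np.array([np.cos(t),np.sin(t)]); print(g)
plan((*g,.03),70.6-90)
E
```

```text
time_s: 14.52
eef_pos: [0.6216, 0.127, -0.0308]
ft_force: [-0.4, -1.1, -0.4]
grip_width: 0.0696
time_s: 14.93
eef_pos: [0.6125, 0.0201, 0.0696]
ft_force: [1.6, -0.6, 0.8]
grip_width: 0.0704
[ 0.43022762 -0.27404758]
t 14.93 pos [0.6125 0.0201 0.0696] yaw -7.55 turn [ 0.012  -0.0017  0.1975] | shift now [-2.6296 -1.1882  0.3138] after turn [-2.8165 -0.6189  0.3301] rows 9 | F [ 1.65 -0.57  0.81] w 0.0704 q6 0.02
```

```bash
python3 -m crank '-.12 -.03 0 0 0 .0985;-.25 -.055 0 0 0 .0985;-.3 -.065 0 0 0 0;-.3 -.065 0 0 0 0;-.3 -.065 0 0 0 0' | grep -v rot
python3 -m crank '-.3 -.065 0 0 0 0;-.3 -.065 0 0 0 0;-.3 -.065 0 0 0 0;-.25 -.06 .1 0 0 0;-.2 -.04 .1 0 0 0' | grep -v rot
python3 -m crank '-.12 0 .05 0 0 0;0 0 0 0 0 0;0 0 0 0 0 0' | grep -v rot
python3 - <<'E'
from h import *
plan((.4303,-.274,-.02),70.8-90)
q,d2=grab_frame("top");p,d=grab_frame("scene"); cv2.imwrite("pics/top3.png",q);cv2.imwrite("pics/scene3.png",p); np.save("pics/s3.npy",d)
cv2.imwrite("pics/both3.png",np.vstack([cv2.resize(p[120:270,200:440],None,fx=3,fy=3,interpolation=2)]))
E
```

```text
time_s: 15.35
eef_pos: [0.5292, -0.1162, 0.0628]
ft_force: [0.0, -0.2, -0.6]
grip_width: 0.0705
time_s: 15.77
eef_pos: [0.4419, -0.2587, 0.0396]
ft_force: [0.3, -0.2, 0.4]
grip_width: 0.0705
time_s: 16.02
eef_pos: [0.4374, -0.2696, 0.0323]
ft_force: [0.6, 0.5, -0.5]
grip_width: 0.0705
t 16.02 pos [ 0.4374 -0.2696  0.0323] yaw -19.64 turn [-0.0004  0.     -0.0073] | shift now [-0.0541 -0.0432  0.4359] after turn [-0.0538 -0.0439  0.4359] rows 2 | F [ 0.65  0.53 -0.47] w 0.0705 q6 -0.38
```

View pics/both3.png

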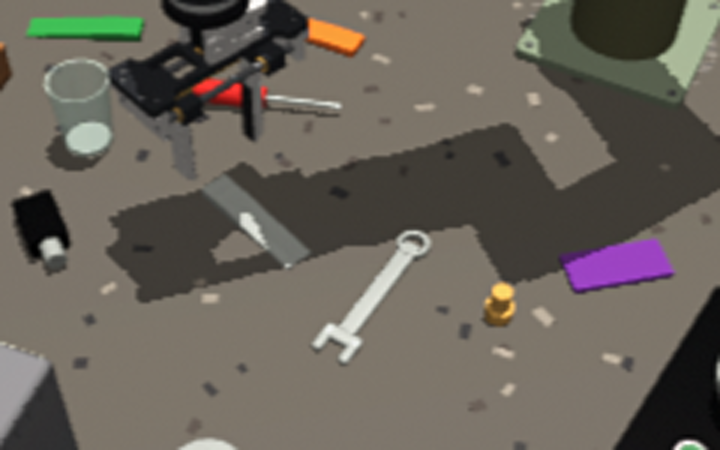

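```bash
python3 -m crank '-.054 -.044 .1 0 0 -.0073;0 0 .15 0 0 0;0 0 .12 0 0 0;0 0 .06 0 0 0;0 0 0 0 0 0' | grep -v rot
python3 -m crank '0 0 0 0 0 0' | grep -v rot
python3 -c "
from h import *
plan((.4303,-.274,-.029),70.8-90)"
```

```text
time_s: 16.53
eef_pos: [0.4299, -0.2715, -0.021]
ft_force: [0.0, -0.6, 0.9]
grip_width: 0.0701
time_s: 16.62
eef_pos: [0.431, -0.2728, -0.0195]
ft_force: [-0.3, 1.2, 0.3]
grip_width: 0.0703
t 16.62 pos [ 0.431  -0.2728 -0.0195] yaw -18.99 turn [-0.0007  0.0003  0.0034] | shift now [-0.011  -0.0023  0.0788] after turn [-0.011  -0.0023  0.0788] rows 1 | F [-0.3   1.16  0.26] w 0.0703 q6 -0.4
```

```bash
python3 -m crank '-.011 0 .04 0 0 .0034;0 0 .038 0 0 0;0 0 0 0 0 0;0 0 0 0 0 0' | grep -v rot
python3 -m crank '0 0 0 0 0 0;0 0 0 0 0 0;0 0 0 0 0 0;0 0 0 0 0 0;0 0 0 0 0 0' -1| grep -v rot
python3 -m crank '0 0 0 0 0 0;0 0 0 0 0 0;0 0 0 0 0 0;0 0 0 0 0 0'| grep -v rot
python3 -c "
from h import *
plan((.4303,-.274,-.029),70.8-90)"
```

```text
time_s: 16.95
eef_pos: [0.4299, -0.2747, -0.0292]
ft_force: [0.0, -0.0, 0.3]
grip_width: 0.071
time_s: 17.37
eef_pos: [0.43, -0.2748, -0.0292]
ft_force: [-0.2, -0.7, -0.1]
grip_width: 0.0407
time_s: 17.7
eef_pos: [0.4301, -0.2749, -0.0292]
ft_force: [0.5, -0.2, -0.1]
grip_width: 0.0294
t 17.7 pos [ 0.4301 -0.2749 -0.0292] yaw -19.27 turn [-0.0005  0.0005 -0.0012] | shift now [ 0.0074 -0.0006 -0.0013] after turn [ 0.0074 -0.0006 -0.0013] rows 1 | F [ 0.51 -0.2  -0.08] w 0.0294 q6 -0.4
```

```bash
python3 -m crank '0 0 -.12 0 0 0;0 0 -.2 0 0 0;0 0 -.13 0 0 0;0 0 0 0 0 0'| grep -v rot
python3 -c "
from h import *
plan((.6069,.0245,.02),-7.7)"
```

```text
time_s: 18.03
eef_pos: [0.4322, -0.2767, 0.0278]
ft_force: [1.2, 0.4, -1.3]
grip_width: 0.0297
t 18.03 pos [ 0.4322 -0.2767  0.0278] yaw -19.28 turn [ 0.0046  0.0032 -0.1929] | shift now [2.8497 0.545  0.0598] after turn [2.6821 1.106  0.0651] rows 9 | F [ 1.2   0.4  -1.28] w 0.0297 q6 -0.4
```

```bash
python3 -m crank '.1 .05 0 0 0 -.0965;.2 .09 0 0 0 -.0965;.29 .12 0 0 0 0;.29 .12 0 0 0 0;.29 .12 0 0 0 0'| grep -v rot
python3 -m crank '.29 .12 0 0 0 0;.29 .12 0 0 0 0;.29 .12 0 0 0 0;.25 .12 0 0 0 0;.2 .08 0 0 0 0'| grep -v rot
python3 -m crank '.1 0 0 0 0 0;0 0 0 0 0 0;0 0 0 0 0 0;0 0 0 0 0 0'| grep -v rot
python3 - <<'E'
from h import *
plan((.6069,.0245,.02),-7.7)
p,d=grab_frame("scene"); cv2.imwrite("pics/scene4.png",p); np.save("pics/s4.npy",d); print(d.shape)
cv2.imwrite("pics/s4.png",cv2.resize(p[224:354,286:466],None,fx=4,fy=4,interpolation=2))
E
```

```text
time_s: 18.45
eef_pos: [0.5119, -0.1453, 0.0232]
ft_force: [1.2, -0.3, -1.7]
grip_width: 0.0296
time_s: 18.87
eef_pos: [0.6004, 0.0038, 0.0229]
ft_force: [0.7, -0.4, -1.8]
grip_width: 0.0291
time_s: 19.2
eef_pos: [0.6004, 0.0118, 0.0236]
ft_force: [0.2, -0.6, -2.4]
grip_width: 0.0298
t 19.2 pos [0.6004 0.0118 0.0236] yaw -7.75 turn [-0.003   0.0009 -0.0008] | shift now [0.1118 0.0393 0.0299] after turn [0.1118 0.0393 0.0302] rows 1 | F [ 0.22 -0.59 -2.42] w 0.0298 q6 0.01
(400, 640)
```

View pics/s4.png

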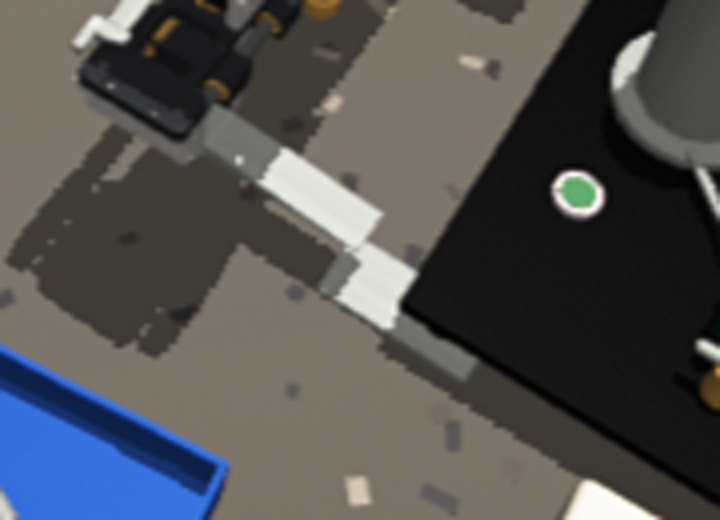

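The packer is under the plate with its inner corner at crop (468,378). The wedge is held with its thin end at (383,213)–(350,250), in line and just outside the plate. I'll check both by rays.

```bash
python3 - <<'E'
from h import *
ey=np.array([.134,.991]);ex=np.array([.991,-.134]); f=np.array([.629,.188])
def uv(px,z):
    D=ray("scene",[(a/4+286,b/4+224) for a,b in px],z)[:,:2]-f; return np.c_[D@ex,D@ey].round(4).tolist()
print("packer in,out",uv([(470,378),(322,288)],.006)); print("wedge tip",uv([(383,213),(348,248)],.055))
print("plate corner",uv([(403,303)],.052))
W=cloud("scene",np.load("pics/s4.npy")); print([W[int(b/4+224),int(a/4+286)].round(3).tolist() for a,b in((360,225),(300,190),(370,290))])
g=r.get_obs()["eef_pos"][:2]-f; print("grip",g@ex,g@ey)
E
```

```text
packer in,out [[0.0195, 0.028], [0.0207, -0.0708]]
wedge tip [[-0.0177, -0.0582], [0.0142, -0.0638]]
plate corner [[0.0244, -0.0216]]
[[0.617, 0.123, 0.055], [0.613, 0.083, 0.057], [0.627, 0.14, 0.006]]
grip -0.004381043821316473 -0.17865214166313126
```

```bash
python3 -m crank '.09 .015 .05 0 0 0;.075 .01 .12 0 0 0;0 0 .12 0 0 0;0 0 .06 0 0 0;0 0 0 0 0 0'| grep -v rot
python3 -m crank '0 0 .01 0 0 0;0 0 0 0 0 0;0 0 0 0 0 0'| grep -v rot
python3 -c "
from h import *
ey=np.array([.134,.991]);ex=np.array([.991,-.134]); f=np.array([.629,.188])
g=r.get_obs()['eef_pos'][:2]-f; print('grip',g@ex,g@ey)
plan((.6069,.0245,-.0232),-7.7)"
```

```text
time_s: 19.67
eef_pos: [0.6045, 0.0327, -0.0208]
ft_force: [-0.8, -0.5, -2.4]
grip_width: 0.0293
time_s: 19.92
eef_pos: [0.6083, 0.0321, -0.0179]
ft_force: [0.7, 0.2, -1.4]
grip_width: 0.0293
grip 0.0003551084206795679 -0.1573032809761186
t 19.92 pos [ 0.6083  0.0321 -0.0179] yaw -7.71 turn [ 0.0005  0.0001 -0.0002] | shift now [-0.0641 -0.0029  0.0438] after turn [-0.0641 -0.0029  0.0438] rows 1 | F [ 0.71  0.2  -1.38] w 0.0293 q6 0.05
```

```bash
python3 -m crank '0 0 .035 0 0 0;0 0 0 0 0 0;0 0 0 0 0 0'| grep -v rot
python3 -m crank '0 0 .006 0 0 0;0 0 0 0 0 0'| grep -v rot
python3 -m crank '0 0 .006 0 0 0;0 0 0 0 0 0'| grep -v rot
python3 -m crank '0 0 .006 0 0 0;0 0 0 0 0 0'| grep -v rot
```

```text
time_s: 20.17
eef_pos: [0.6076, 0.0322, -0.0227]
ft_force: [-1.2, -0.5, -1.2]
grip_width: 0.0294
time_s: 20.33
eef_pos: [0.6077, 0.0321, -0.0234]
ft_force: [0.0, -0.2, 0.1]
grip_width: 0.0295
time_s: 20.5
eef_pos: [0.6078, 0.0321, -0.024]
ft_force: [0.4, -0.2, 0.7]
grip_width: 0.0296
time_s: 20.67
eef_pos: [0.6078, 0.032, -0.0248]
ft_force: [-0.7, -0.8, 1.0]
grip_width: 0.0295
```

```bash
python3 -m crank '.04 0 -.006 0 0 0;.06 0 0 0 0 0;.06 0 0 0 0 0;.06 0 0 0 0 0;.04 0 0 0 0 0'| grep -v rot
python3 -m crank '.02 0 0 0 0 0;.02 0 0 0 0 0;0 0 0 0 0 0'| grep -v rot
python3 -m crank '.015 0 0 0 0 0;.015 0 0 0 0 0;.015 0 0 0 0 0'| grep -v rot
```

```text
time_s: 21.08
eef_pos: [0.6121, 0.0642, -0.024]
ft_force: [0.1, -1.5, 2.3]
grip_width: 0.0296
time_s: 21.33
eef_pos: [0.6128, 0.0671, -0.0236]
ft_force: [-0.4, -5.5, 4.5]
grip_width: 0.0293
time_s: 21.58
eef_pos: [0.6136, 0.0706, -0.0233]
ft_force: [-2.1, -8.2, 6.3]
grip_width: 0.0295
```

Fy builds up early while Fz shows the tail being pressed down. That would tip the nose up against the foot. I'll back off a little, unload the tail so the wedge lies flat, and re-approach.

```bash
python3 -m crank '-.06 0 0 0 0 0;-.06 0 0 0 0 0;0 0 -.006 0 0 0;0 0 0 0 0 0'| grep -v rot
python3 - <<'E'
from h import *
ey=np.array([.134,.991]);ex=np.array([.991,-.134]); f=np.array([.629,.188])
o=r.get_obs(); g=o['eef_pos'][:2]-f; print('grip',g@ex,g@ey,o['ft_force'],o['tcp_rot'][:,2])
p,d=grab_frame("scene"); cv2.imwrite("pics/scene5.png",p); W=cloud("scene",d); np.save("pics/s5.npy",d)
cv2.imwrite("pics/s5.png",cv2.resize(p[244:344,306:446],None,fx=5,fy=5,interpolation=2))
D=W[...,:2]-f;u=D@ex;v=D@ey
for a in np.arange(-.105,-.02,.01):
    m=(abs(u)<.010)&(abs(v-a)<.005)&(W[...,2]<.03); print(round(a,3),m.sum(),np.median(W[m][:,2]).round(4) if m.any() else None)
E
```

```text
time_s: 21.92
eef_pos: [0.6109, 0.0584, -0.0237]
ft_force: [0.3, -1.4, 0.9]
grip_width: 0.0298
grip -0.0005274902098664748 -0.1308447686679338 [ 0.25003337 -1.36352339  0.89139191] [-1.18843902e-03 -4.04809046e-04 -9.99999212e-01]
-0.105 32 0.016
-0.095 33 0.0155
-0.085 28 0.0143
-0.075 33 0.0134
-0.065 30 0.0126
-0.055 32 0.0118
-0.045 34 0.0114
-0.035 30 0.011
-0.025 3 0.0098
```

View pics/s5.png

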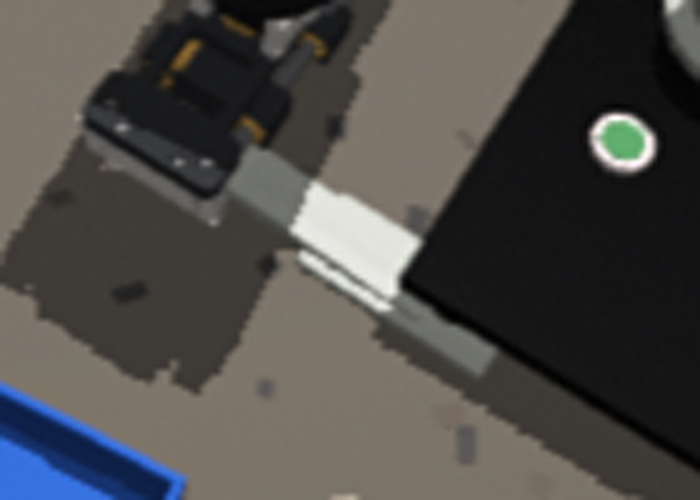

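The depth profile along the wedge (slope 0.066 against 0.080) shows the nose pitched up about 1 mm. I'll correct that with a small pitch and a lift of the tail.

```bash
python3 -m crank '0 0 -.005 0 -.007 0;0 0 0 0 -.008 0;0 0 0 0 0 0;0 0 0 0 0 0'
python3 - <<'E'
from h import *
ey=np.array([.134,.991]);ex=np.array([.991,-.134]); f=np.array([.629,.188])
o=r.get_obs(); g=o['eef_pos'][:2]-f; print('grip',g@ex,g@ey,o['ft_force'],o['wrist_torque'])
p,d=grab_frame("scene"); W=cloud("scene",d)
D=W[...,:2]-f;u=D@ex;v=D@ey
m=(abs(u)<.010)&(v>-.1)&(v<-.03)&(W[...,2]<.03); print(np.polyfit(v[m],W[m][:,2],1), np.median(W[m][:,2]))
E
```

```text
time_s: 22.3
eef_pos: [0.6109, 0.0593, -0.0231]
tcp_rot: [[0.133, 0.991, -0.003], [0.991, -0.133, -0.016], [-0.016, -0.001, -1.0]]
ft_force: [-0.1, -0.9, 0.9]
grip_width: 0.0294
grip -0.0006634461496095976 -0.1299990338501236 [-0.06493983 -0.9171695   0.87953882] [-0.16192598  0.0609838   0.01186227]
[-0.08320188  0.0074633 ] 0.012730061974792789
```

```bash
python3 -m crank '.03 0 0 0 0 0;.03 0 0 0 0 0;.03 0 0 0 0 0;0 0 0 0 0 0'| grep -v rot
python3 -m crank '.02 0 0 0 0 0;.02 0 0 0 0 0;0 0 0 0 0 0'| grep -v rot
python3 -m crank '.02 0 0 0 0 0;.02 0 0 0 0 0;0 0 0 0 0 0'| grep -v rot
```

```text
time_s: 22.68
eef_pos: [0.6126, 0.0705, -0.0231]
ft_force: [0.3, -0.5, 1.5]
grip_width: 0.0295
time_s: 22.93
eef_pos: [0.6131, 0.0733, -0.0231]
ft_force: [-1.3, -4.9, 2.6]
grip_width: 0.0297
time_s: 23.18
eef_pos: [0.6135, 0.0759, -0.0231]
ft_force: [-1.4, -9.4, 2.6]
grip_width: 0.0297
```

Push is now about 9 N and grew steadily with travel. Before releasing I'll check numerically that neither the balance nor the packer has moved.

```bash
cat > chk.py <<'E'
from h import *
import sys
ey=np.array([.134,.991]);ex=np.array([.991,-.134]); f=np.array([.629,.188])
def edges(p,d,n):
    Z=cloud(n,d); D=Z[...,:2]-f; u=D@ex; v=D@ey; up=abs(Z[...,2]-.052)<.008
    s=up&(u<-.02)&(u>-.15)&(abs(v)<.06)
    e=[v[s&(abs(u-b)<.01)].min() for b in np.arange(-.14,-.02,.02) if (s&(abs(u-b)<.01)).any()]
    s=up&(v<.14)&(v>0)&(abs(u)<.06); e2=[u[s&(abs(v-b)<.01)].max() for b in np.arange(.01,.14,.02)]
    q=up&(abs(u)<.02)&(abs(v)<.015)
    print(n,"v edge",np.mean(e).round(4),"u edge",np.mean(e2).round(4),"corner z",np.median(Z[q][:,2]).round(4))
if __name__=="__main__":
    p=cv2.imread("pics/scene0.png"); edges(p,np.load("pics/scene0.npy"),"scene")
    p,d=grab_frame("scene"); edges(p,d,"scene"); k=sys.argv[1]; cv2.imwrite(f"pics/scene{k}.png",p); np.save(f"pics/s{k}.npy",d)
    a=cv2.absdiff(p[:,440:],cv2.imread("pics/scene0.png")[:,440:]); print("diff on balance",(a.max(2)>40).sum())
    o=r.get_obs(); g=o['eef_pos'][:2]-f; print('grip',g@ex,g@ey,o['ft_force'].round(2),o["eef_pos"][2])
    cv2.imwrite(f"pics/c{k}.png",cv2.resize(p[254:334,326:446],None,fx=6,fy=6,interpolation=2))
E
python3 chk.py 6
```

```text
scene v edge -0.026 u edge 0.0257 corner z 0.0519
scene v edge -0.0259 u edge 0.0258 corner z 0.052
diff on balance 8119
grip -0.00029461015065902307 -0.11315836871459212 [ -1.82 -10.3    2.74] -0.02312512011151182
```

View pics/c6.png

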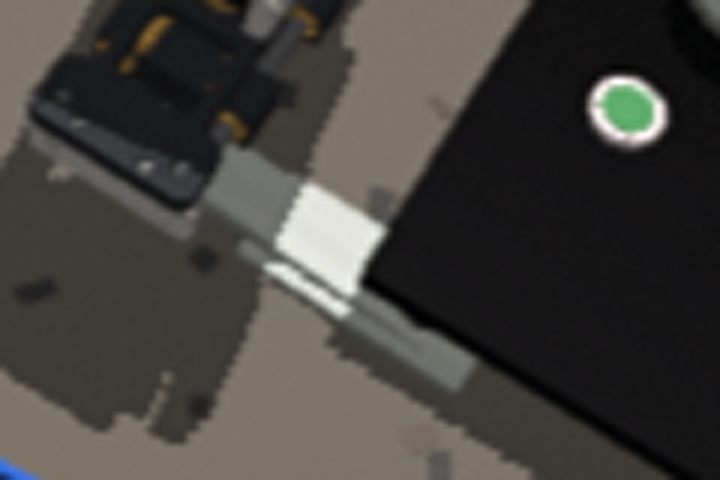

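Nothing has moved: the plate edges are unchanged and the packer's inner corner is still at about (403,319). I'll relax the push, release, and go to the corner for the press test.

```bash
python3 -m crank '-.03 0 0 0 0 0;0 0 0 0 0 0;0 0 0 0 0 0'| grep -v rot
python3 -m crank '0 0 0 0 0 0;0 0 0 0 0 0;0 0 0 0 0 0;0 0 0 0 0 0;0 0 0 0 0 0' .2| grep -v rot
python3 -m crank '-.02 0 -.05 0 0 0;-.1 0 -.1 0 0 0;-.1 0 -.2 0 .015 0;0 0 -.25 0 0 0;0 0 -.2 0 0 0' | grep -v rot
python3 chk.py 7
python3 -c "
from h import *
plan((.629,.188,.06),-7.7)"
```

```text
time_s: 23.48
eef_pos: [0.6135, 0.076, -0.0231]
ft_force: [-0.4, -1.3, 1.7]
grip_width: 0.0296
time_s: 23.9
eef_pos: [0.6132, 0.0758, -0.0234]
ft_force: [0.3, -0.4, 0.8]
grip_width: 0.0563
time_s: 24.32
eef_pos: [0.6106, 0.0482, 0.0761]
ft_force: [1.2, -0.3, 0.0]
grip_width: 0.0568
scene v edge -0.026 u edge 0.0257 corner z 0.0519
scene v edge -0.026 u edge 0.0258 corner z 0.052
diff on balance 8052
grip 0.00491202784570512 -0.14019947281156597 [1.67 0.71 1.88] 0.08210264272592468
t 24.37 pos [0.6151 0.0484 0.0821] yaw -7.77 turn [ 0.0108 -0.0005 -0.0012] | shift now [ 1.1682 -0.0444  0.1843] after turn [ 1.1683 -0.0409  0.1842] rows 4 | F [1.67 0.71 1.88] w 0.0564 q6 0.07
```

```bash
python3 -m crank '.2 -.02 0 0 0 0;.3 -.02 0 0 0 0;.3 0 0 0 0 0;.25 0 .1 0 0 0;.115 0 .1 0 0 0' -1 | grep -v rot
python3 -m crank '0 0 .1 0 0 0;0 0 0 0 0 0;0 0 0 0 0 0;0 0 0 0 0 0;0 0 0 0 0 0' | grep -v rot
python3 -c "
from h import *
plan((.629,.188,.0218),-7.7)"
```

```text
time_s: 24.78
eef_pos: [0.6258, 0.1923, 0.0512]
ft_force: [-0.5, -0.3, 0.4]
grip_width: 0.0265
time_s: 25.2
eef_pos: [0.6246, 0.1876, 0.0378]
ft_force: [-0.2, 0.1, -0.3]
grip_width: 0.0005
t 25.2 pos [0.6246 0.1876 0.0378] yaw -7.82 turn [-0.0001  0.0003 -0.002 ] | shift now [0.0083 0.036  0.1335] after turn [0.0081 0.0361 0.1335] rows 1 | F [-0.21  0.08 -0.28] w 0.0005 q6 0.3
```

```bash
python3 -m crank '.008 .036 .06 0 0 0;0 0 .06 0 0 0;0 0 0 0 0 0;0 0 0 0 0 0'| grep -v rot
python3 -m crank '0 0 .015 0 0 0;0 0 0 0 0 0;0 0 0 0 0 0'| grep -v rot
python3 -m crank '0 0 .01 0 0 0;0 0 0 0 0 0;0 0 0 0 0 0'| grep -v rot
python3 -m crank '0 0 .01 0 0 0;0 0 0 0 0 0;0 0 0 0 0 0'| grep -v rot
```

```text
time_s: 25.53
eef_pos: [0.6275, 0.1892, 0.0216]
ft_force: [0.4, 0.8, -0.3]
grip_width: 0.0005
time_s: 25.78
eef_pos: [0.6283, 0.1898, 0.021]
ft_force: [0.2, 0.1, -0.0]
grip_width: 0.0005
time_s: 26.03
eef_pos: [0.6283, 0.1898, 0.0198]
ft_force: [0.0, -0.2, 0.5]
grip_width: 0.001
time_s: 26.28
eef_pos: [0.6286, 0.1898, 0.0192]
ft_force: [-1.8, 0.6, 3.5]
grip_width: 0.0002
```

```bash
python3 -m crank '0 0 .01 0 0 0;0 0 0 0 0 0;0 0 0 0 0 0'| grep -v rot
python3 -m crank '0 0 .01 0 0 0;0 0 0 0 0 0;0 0 0 0 0 0'| grep -v rot
python3 -m crank '0 0 .01 0 0 0;0 0 0 0 0 0;0 0 0 0 0 0'| grep -v rot; python3 chk.py 8
```

```text
time_s: 26.53
eef_pos: [0.6287, 0.1898, 0.019]
ft_force: [-3.2, -0.9, 8.1]
grip_width: 0.0007
time_s: 26.78
eef_pos: [0.6287, 0.1898, 0.0189]
ft_force: [-5.3, -0.9, 12.7]
grip_width: 0.0003
time_s: 27.03
eef_pos: [0.6288, 0.1898, 0.0189]
ft_force: [-7.2, -1.0, 18.3]
grip_width: 0.0004
scene v edge -0.026 u edge 0.0257 corner z 0.0519
scene v edge 0.0225 u edge 0.0166 corner z nan
diff on balance 13177
grip -0.0004379348794136752 0.001759139554915096 [-6.54 -1.8  16.13] 0.018875890620263895
  return _methods._mean(a, axis=axis, dtype=dtype,
  ret = ret.dtype.type(ret / rcount)
```

The corner is firm: from 3.5 to 18 N it moved only 0.3 mm. I'll lift clear and check everything before handing in.

```bash
python3 -m crank '0 0 -.06 0 0 0;0 0 -.1 0 0 0;-.2 0 -.2 0 0 0;-.3 0 -.2 0 0 0;-.3 0 -.2 0 0 0'| grep -v rot
python3 -m crank '-.3 0 -.1 0 0 0;-.3 0 0 0 0 0;-.3 0 0 0 0 0;0 0 0 0 0 0;0 0 0 0 0 0'| grep -v rot; python3 chk.py 9
```

```text
time_s: 27.5
eef_pos: [0.6155, 0.0971, 0.1051]
ft_force: [0.7, -0.6, 0.2]
grip_width: 0.0
time_s: 27.92
eef_pos: [0.6014, -0.0117, 0.1167]
ft_force: [0.4, 0.1, -0.1]
grip_width: 0.0002
scene v edge -0.026 u edge 0.0257 corner z 0.0519
scene v edge -0.026 u edge 0.0257 corner z 0.0521
diff on balance 7829
grip -0.0007617715137656189 -0.20006935284079796 [-0.59  1.01 -0.45] 0.11652336860274559
```

View pics/c9.png

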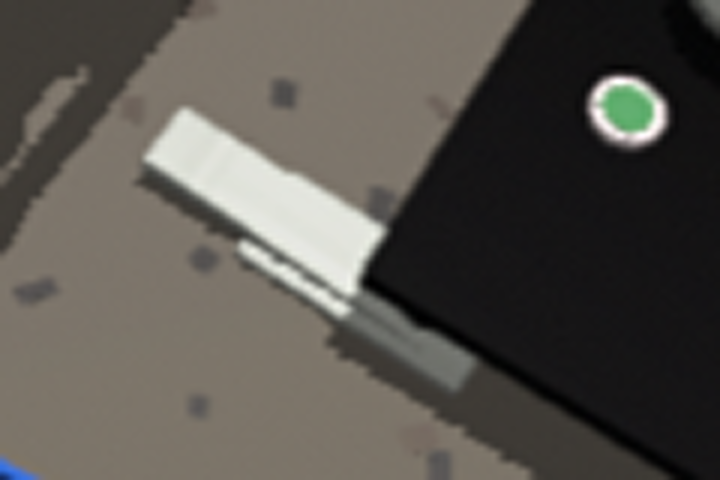

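Both shims are in place, with the wedge tail end at crop (183,107)–(143,160) and the packer under the foot. One last ray check of the insertion depth, then I'll hand in.

```bash
python3 - <<'E'
from h import *
ey=np.array([.134,.991]);ex=np.array([.991,-.134]); f=np.array([.629,.188])
D=ray("scene",[(183/6+326,107/6+254),(143/6+326,160/6+254)],.016)[:,:2]-f; print("tail end u",D@ex,"v",D@ey,"thin end v",D@ey+.130)
W=cloud("scene",np.load("pics/s9.npy")); E=W[...,:2]-f; u=E@ex; v=E@ey
m=(abs(u)<.01)&(v>-.085)&(v<-.035)&(W[...,2]<.03); print(np.polyfit(v[m],W[m][:,2],1))
E
```

```text
tail end u [-0.01629449  0.01430199] v [-0.12259192 -0.12326523] thin end v [0.00740808 0.00673477]
[-0.08953555  0.0086243 ]
```

```bash
python3 -c "
from plant import job; print(job.job_done())"
```

```text
the job is handed in; nothing more can be done
None
```

The balance is shimmed and firm, and I handed the job in at about 28 s with both shims left in place and the robot clear. The packer is centred across the short foot to about 2 mm and reaches 28 mm past it. The wedge is on top of it, thin end first.

**Seating:** I pushed the wedge in until the push reached about 9–10 N, then eased off before letting go. I infer a foot load of similar size, below the 16 N limit; I had no way to measure it directly.

**Press test:** pressing the corner from 3.5 N up to 18 N moved it only 0.3 mm, so it no longer rocks. Afterwards the plate edges and corner height matched the start to within 0.2 mm, so the balance was neither shoved nor jacked up.

**What went wrong or disagreed:**
- **Wrong-way move:** a sign error in my helper sent the first move the wrong way, to the edge of reach. It touched nothing.
- **Missed grasp:** the reported TCP height was 32 mm below the real fingertips, so the first grasp closed on air. I found the offset from the camera depth and confirmed it by touching the bench.
- **First wedge approach:** the wedge's nose was pitched up about 1 mm and met the foot early, at about 8 N. I backed off, levelled it and went in again.
- **Short insertion:** the thin end is only about 7 mm past the foot centre. The smallest stated gap of 8.8 mm implies about 10 mm, and my measuring error is 2–3 mm. That points to a gap at the low end of the range.

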